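Load the coaster press, set its dial and close it

TASK

Get the tabletop press ready to print the wooden coaster that lies on its bed: slide the coaster fully home into the corner so that it lies flat and square against the back stop and the left stop, turn the dial until its pointer wing points at the square mark on the scale, and bring the hinged lid right down shut on the coaster. Do not shift the candle jar, the pump bottle or the pile of finished coasters.

Things in the scene. Friction and masses are not known exactly. Their poses are not given: they have to be found in the camera images.
- press: white tabletop press, fixed, 280 mm deep (x) by 360 mm wide (y), 45 mm high; origin under its middle at counter height, x points to its back (away from the robot), y to its left, z up. On the left lies a flat dark steel bed (x -135 to +85, y -28 to +172, top at z 47) with two low aluminium stop bars; on the right is the dial; nothing else is raised in front of the lid
- coaster: loose square wooden coaster, 90 x 90 x 8 mm, 90 g, with a slightly smaller paper print lying on its top; it starts on the front part of the bed, a little turned. Origin at the centre of its underside, z up, x and y along its sides
- coaster_home (a point): where the coaster's origin lies when the coaster touches both stops (press frame: x +20, y +108, z 47), its sides then along the press's x and y. The stops stand 6 mm above the bed: the back stop's face is at x +65 (it runs from y 50 to 160), the left stop's face at y +153 (from x -118 to +77)
- dial_knob (a joint): dial angle in rad, growing clockwise seen from above: 0 = off (short bar mark; the wing points half to the front, half to the left of the press), 1.57 = disc mark, 3.14 = square mark, 4.71 = two-bar mark, end stop. It starts at 0.4 to 2.3, needs about 2 N pushed 40 mm from the axis, and stays where it is left
- dial_axis (a point): the dial's upright axis at deck level (press frame: x -30, y -100, z 45). Aluminium round knob, 44 mm across (62 mm at its 6 mm high foot), 29 mm high, with one wing, 12 mm thick, that reaches 50 mm out from the axis, 7 to 29 mm above the deck; a black line on top runs to its tip. The wing can be pushed from the side with a fingertip, or pinched
- pointer_tip (a point): outer end of the dial's wing, 50 mm from the axis, about 18 mm above the deck
- square_mark (a point): centre of the white square mark (15 mm) on the round black scale plate, 61 mm from the dial's axis, behind and to the right of it; the other marks are a disc, a short bar and a pair of bars, with small ticks every 30 degrees between
- lid (a joint): opening angle of the lid in rad: 0 = shut flat on the coaster, 1.4 = stop, nearly upright. It starts at 1.12 to 1.32, and its stiff hinge holds it at any angle; it goes down with about 3 N at the handle. The hinge line runs along y at the back of the press (press frame: x +120, z 55); the lid covers y 43 to 169
- lid_handle (a point): middle of the lid's bar handle, a black bar 18 mm thick and 106 mm long along the press's y; 192 mm out from the hinge line and, shut, 26 mm above it. Behind the bar, 19 mm of open gap follow, then the lid's white cover, 36 mm thick
- candle_jar: glass candle jar, 76 mm across, 90 mm high, bystander to the left of the press; origin at the centre of its underside
- gel_bottle: pump bottle, 60 mm across, 141 mm high, bystander to the left of the press; origin at the centre of its underside
- coaster_pile: pile of four bare finished coasters, 90 x 90 x 32 mm, bystander to the left of the press; origin at the centre of its underside
Mind the look-alikes: they are no part of the job. What is shaped like the coaster but black is not meant.

How it is judged:
At the end, for the whole second after the job is handed in: The dial stands within 0.12 rad of the square mark; the coaster lies flat on the bed in the corner, its centre within 6 mm of home and its sides within 0.07 rad of the stops, at rest; the lid is shut (within 0.04 rad of 0) (value of joint dial_knob between 3.022 and 3.262 rad and horizontal distance between coaster and coaster_home below 0.006 m and angle between the x axis of coaster and the x axis of press, either way round below 0.07 rad and z of coaster in the frame of press below 0.052 m and value of joint lid below 0.04 rad and linear speed of coaster below 0.02 m/s); the robot touches nothing.
It fails at once if a bystander on the counter was shifted by more than 30 mm (distance of any of candle_jar, gel_bottle, coaster_pile from where it was at the start of the episode above 0.03 m).
It also fails if it takes over 67 s, if anything falls off the work surface, if the arm or the gripper's body presses on something with over 40 N, if the wrist force passes 120 N, or if a joint passes its speed limit or range.

ROBOT

A 6-joint arm with a two-finger parallel gripper is mounted at the origin on a cart in front of the work surface, level with it; the furniture and walls round the work are solid. World frame = base frame: x ahead of the robot, y to its left, z up, the work surface at z = 0. Lengths are in m, angles in rad, forces in N, time in s.
With the tool pointing down it reaches from about 0.35 to 0.725 m from the base axis. Payload 6 kg.
Tool frame: the origin (TCP) lies midway between the tips of the shut fingers; the grasp point (between the pads) lies 19 mm behind it (ctrl.tcp_to_grasp is the distance from the TCP to the grasp point, in m); z points along the fingers, y is the line along which they close (so a half turn about z gives the same grasp; the last joint's range is limited). The gripper opens to 85 mm and grips with 20 to 120 N. Pads are 22 mm wide; open, the fingers measure 114 mm over their backs; the gripper's body (76 mm by 85 mm) begins 54 mm behind the grasp point. The pads swing forward as they close: fully open they stand 13 mm farther back than shut.
Start: joints at [-0.796, 0.04, 0.085, 0, -1.615, -0.334], TCP at [0.256, -0.543, 0.231] pointing down, gripper open.
Joint ranges: [-2.56, 2.56], [-1.29, 2.01], [-1.08, 1.49], [-3.29, 1.98], [-2.81, -0.18], [-2.99, 2.99]. Speed limits (rad/s): [2.57, 2.57, 3.01, 3.14, 3.14, 3.14].

INTERFACE

Orientations are given as [roll, pitch, yaw] about the fixed x, y, z axes, in that order (R = Rz(yaw) Ry(pitch) Rx(roll)).
In Python, from bench import ctrl, read_camera, camera_model, ticket, recognise, spot_point gives the robot as it stands.
- The arm moves only by the tool move_arm, never from a script. Its argument "deltas" is a list of rows, each a list of 7 numbers: the shift along the tool's x, y, z in cm, then the turn, a rotation vector about the tool's x, y, z in rad, then the gripper's target within -1 to 1 (shut at 1, half-way at 0, fully open at -1). A call has 1 to 10 rows; each row is the pose to reach, as a shift and turn from the pose commanded when the call began, along the tool's axes at that moment; what a row does not reach only later rows make up. A row lasts 1/10 s, in which the tool goes at most 50 mm and 8.59 degrees, less where a joint would pass 70% of its speed; a pose out of reach is approached as far as the arm can. A call with a gripper value outside its range is refused whole. The fingers move at their own pace and stop on an object; "squeeze" is the grip in N (left out, the last holds). Time passes only in rows, so rows that repeat a pose let the fingers close. It gives the time, the measured TCP pose, the force, the opening and the grip force at its end, in the units of the state.
- ctrl.read_state(): the state, without advancing time (a new reading comes with each control period).
- read_camera(name): name is "scene" or "top"; returns (picture, depth): 384x512x3 uint8, blue, green, red; 384x512 float32, m along the optical axis (not along the pixel's ray), 0 where there is no reading.
- camera_model(name): a dict with "mtx" (3x3 intrinsics, pixels), "dist_coeffs" ([k1, k2, p1, p2, k3] as OpenCV has them; the pictures are not rectified), "eye" and "orientation" of the camera in the world. Camera axes: x right, y down, z forward; pixel columns grow to the right and rows downward; lengths in m; the calibration is good to about 2 mm. A picture is of the moment at which its call begins. camera_model takes no time and is no camera call.
- ticket.close_job(): hands the job in; it is judged then, once.
Trained networks look in the newest picture that a camera, given by its name, has taken for a name from the list of things; names that differ only in an ending like _2 or _b are one class to them, and where a whole thing is asked for, a point or a joint stands for the part that bears it (a point fixed in the world has none). Each returns a list of dicts, best first, with "confidence" (0 to 1); they miss things now and then, are a little off and sometimes report something else, mostly with a low value. They report only what shows in the picture. A call takes as long as a camera call. They do not tell look-alikes from the thing itself.
- recognise(camera, thing): "location" ([column, row] in pixels, amid what is visible of it).
- spot_point(camera, thing): "location" ([column, row] in pixels: a listed point, or the origin of a listed thing).
The state is a dict: "t": time; "joint_pos": joint angles; "qd": joint speeds; "joint_efforts": joint torques, N m; "tcp_pos": TCP position; "eef_rot": TCP orientation; "wrist_force": force on the tool from outside, world axes, zero at the start; "ft_torque": the same for the moment, N m; "finger_gap": finger opening in m; "finger_force": force on a finger pad.
Only numpy, scipy, OpenCV 4.12 (cv2) and the standard library are available. Lean on these libraries where they do the work, as an engineer would, in place of code of your own. Each camera call takes 0.05 s, during which the arm holds its last target. There are 200 camera calls.

## Working session

There is one attempt and no reset: what is moved stays moved. The work goes in short steps, Python scripts to look and compute and a tool call to move; the robot and the scene stay as the last step left them, time stands still between calls to the robot, and variables do not carry over. Pictures are saved under pics/ and viewed, at most 10 in all, crops included, and the job is handed in when it is done.

Besides the shell and the picture viewer there is one more tool, called after "Call:" as name(argument=value, ...), one argument or row to a line, values as JSON. move_arm: Moves the arm, as the interface text tells. Its arguments: {"type":"object","properties":{"deltas":{"type":"array"},"squeeze":{"type":"number"}},"required":["deltas"]}

```bash
mkdir -p pics; cat > h.py <<'E'
import numpy as np, cv2
from bench import ctrl, read_camera, camera_model, ticket, recognise, spot_point
from scipy.spatial.transform import Rotation as R
def cam(n):
    m=camera_model(n); o=np.array(m["orientation"],float)
    Rm=o if o.shape==(3,3) else (R.from_euler('xyz',o).as_matrix() if o.size==3 else R.from_quat(o).as_matrix())
    return np.array(m["mtx"],float),np.array(m["dist_coeffs"],float),np.array(m["eye"],float),Rm
def ray(n,px):
    K,d,e,Rm=cam(n); u=cv2.undistortPoints(np.array([[px]],float),K,d)[0,0]
    return e,Rm@np.array([u[0],u[1],1.])
def atz(n,px,z):
    e,r=ray(n,px); return e+r*(z-e[2])/r[2]
def atd(n,px,dep):
    e,r=ray(n,px); c,q=int(round(px[0])),int(round(px[1])); w=dep[max(q-1,0):q+2,max(c-1,0):c+2]; w=w[w>0]
    return e+r*np.median(w) if w.size else None
def proj(n,P):
    K,d,e,Rm=cam(n); return cv2.projectPoints((np.atleast_2d(P)-e)@Rm,np.zeros(3),np.zeros(3),K,d)[0][:,0]
E
python3 - <<'E'
from h import *
print({k:np.round(v,3) if k!='x' else v for k,v in camera_model("top").items()});print(np.round(camera_model("scene")["orientation"],3),camera_model("scene")["eye"])
ims=[]
for n in("scene","top"):
    im,d=read_camera(n);np.save(n+"d.npy",d);cv2.imwrite(n+".png",im);cv2.imwrite(f"pics/{n}0.png",cv2.resize(im,(800,600)))
    for t in("press","coaster","coaster_home","dial_axis","pointer_tip","square_mark","lid_handle"):
        for f in(spot_point,):
            for r in f(n,t)[:3]:
                p=atd(n,r["location"],d);print(n,t,np.round(r["location"],1),round(r["confidence"],2),None if p is None else np.round(p,3))
E
```

```text
{'mtx': array([[388.012,   0.   , 250.83 ],
       [  0.   , 388.012, 202.168],
       [  0.   ,   0.   ,   1.   ]]), 'dist_coeffs': array([-0.088,  0.   ,  0.   ,  0.   ,  0.   ]), 'eye': array([0.361, 0.06 , 1.282]), 'orientation': array([-2.971,  0.009, -1.557])}
[-2.111  0.01  -2.056] [-0.40786217  0.60972452  0.75368589]
scene press [310.2 207. ] 0.72 [ 0.492 -0.015  0.049]
scene coaster [179.6 197.3] 0.85 [0.771 0.26  0.01 ]
scene coaster [290.8 208.7] 0.72 [0.503 0.04  0.055]
scene coaster [177.4 231.9] 0.17 [0.517 0.35  0.077]
scene coaster_home [269.3 198.8] 0.84 [0.582 0.061 0.049]
scene dial_axis [345.1 192.2] 0.63 [ 0.497 -0.135  0.058]
scene pointer_tip [331.8 191.2] 0.71 [ 0.508 -0.096  0.067]
scene square_mark [347.7 178.5] 0.91 [ 0.579 -0.207  0.043]
scene lid_handle [264.1 124.3] 0.74 [0.636 0.047 0.249]
scene lid_handle [187.  252.3] 0.38 [0.503 0.336 0.019]
top press [288.4 212.7] 0.77 [ 0.541 -0.047  0.048]
top coaster [262.8 218.9] 0.79 [0.519 0.035 0.055]
top coaster [257.6 168.8] 0.35 [0.633 0.055 0.248]
top coaster_home [255.4 194.3] 0.68 [0.6   0.06  0.045]
top dial_axis [316.  218.3] 0.87 [ 0.52  -0.131  0.076]
top pointer_tip [307.1 220.8] 0.61 [ 0.512 -0.103  0.074]
top square_mark [332.5 209.4] 0.64 [ 0.554 -0.19   0.046]
top lid_handle [259.  166.5] 0.91 [0.638 0.051 0.251]
```

View pics/scene0.png

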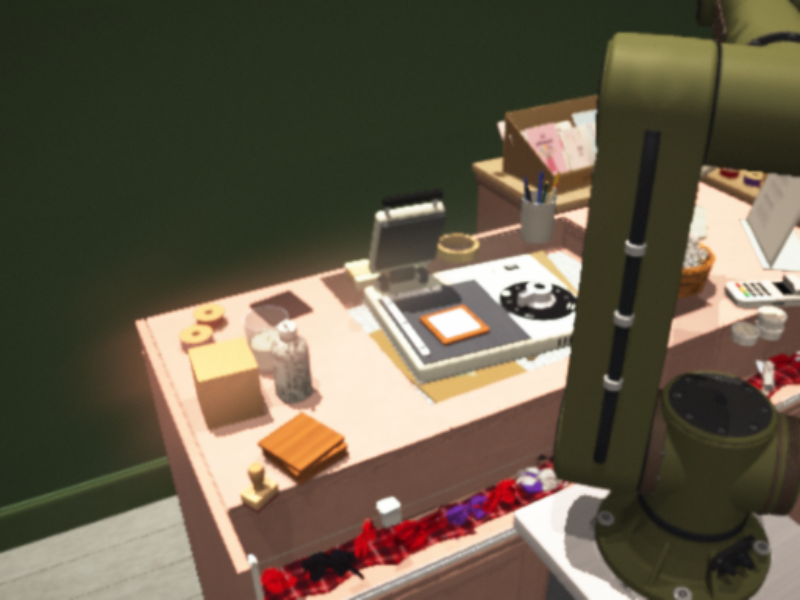

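View pics/top0.png

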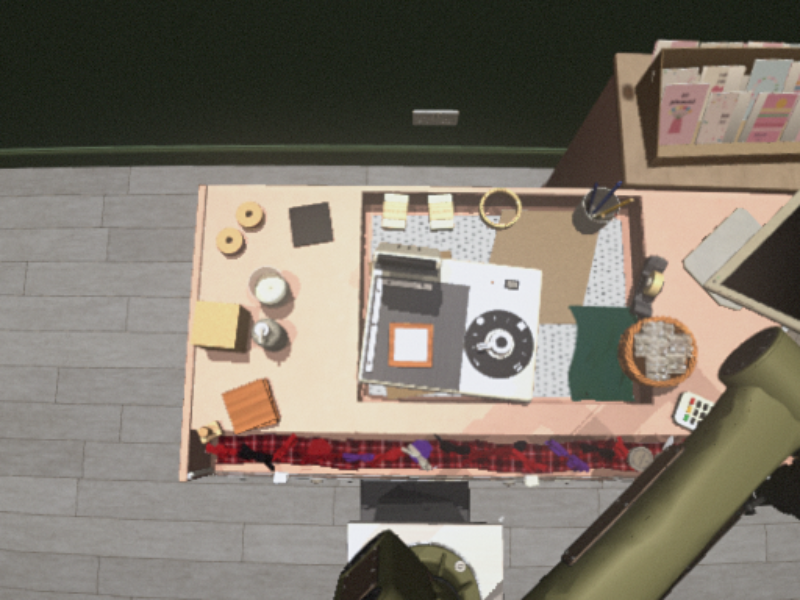

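```bash
python3 - <<'E'
import cv2
im=cv2.imread("top.png");cv2.imwrite("pics/topcrop.png",cv2.resize(im[150:270,210:370],(800,600),interpolation=cv2.INTER_CUBIC))
E
```

```text
(no output)
```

View pics/topcrop.png

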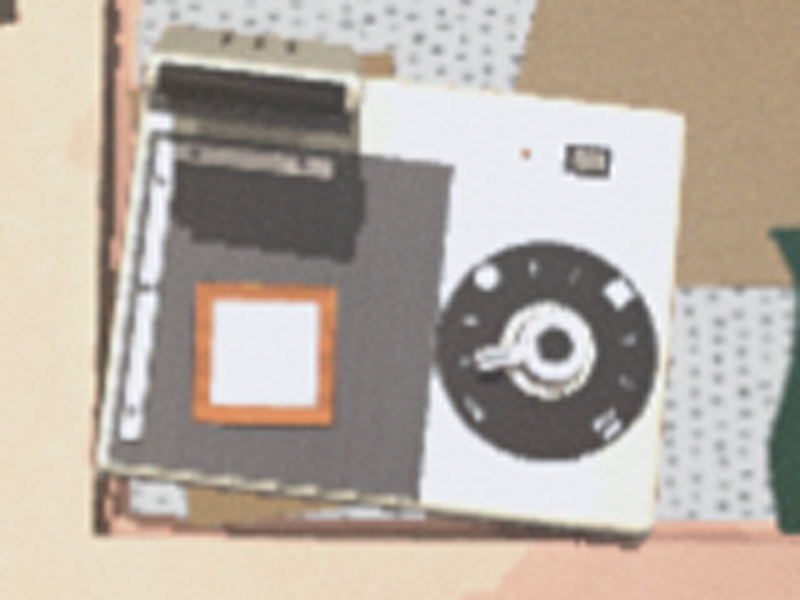

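```bash
python3 - <<'E'
from h import *
from scipy.optimize import least_squares
c=lambda u,v:(210+(u+.5)/5-.5,150+(v+.5)/5-.5)
obs=[((453,165),(85,-28,47)),((418,500),(-135,-28,47)),((547,350),(-30,-100,46)),((683,113),(140,-180,45)),((100,465),(-140,180,45)),((652,527),(-140,-180,45)),((487,278),None,None),((620,293),None,None)]
W=[];L=[]
for o in obs:
    if o[1] is None: continue
    L.append(np.array(o[1])/1e3);W.append(atz("top",c(*o[0]),o[1][2]/1e3))
L=np.array(L);W=np.array(W)
f=lambda p:(W[:,:2]-(p[:2]+np.c_[L[:,0]*np.cos(p[2])-L[:,1]*np.sin(p[2]),L[:,0]*np.sin(p[2])+L[:,1]*np.cos(p[2])])).ravel()
s=least_squares(f,[.55,-.03,0],loss='soft_l1',f_scale=.003);p=s.x;print("press",p,np.round(f(p)*1e3,1))
np.save("press.npy",p)
Rz=np.array([[np.cos(p[2]),-np.sin(p[2])],[np.sin(p[2]),np.cos(p[2])]])
inv=lambda w:(w[:2]-p[:2])@Rz
for n,q,z in[("sq",(620,293),.047),("disc",(487,278),.047),("bar",(473,408),.047),("two",(608,423),.047),("tip",(483,357),.074),("hub",(552,343),.074),("redspot",(526,153),.045)]:
    print(n,np.round(inv(atz("top",c(*q),z))*1e3,1))
# coaster by colour
im=cv2.imread("top.png");m=np.zeros(im.shape[:2],np.uint8)
roi=im[200:240,240:285];hsv=cv2.cvtColor(roi,cv2.COLOR_BGR2HSV);mm=((hsv[...,1]>130)&(hsv[...,0]<20)).astype(np.uint8)
pts=cv2.findNonZero(mm).astype(np.float32).reshape(-1,2)+[240,200]
w=np.array([atz("top",q,.055)[:2] for q in pts],np.float32)
r=cv2.minAreaRect(w);print("coaster",r,"press frame",np.round(inv(np.array(r[0]))*1e3,1),"yaw rel",np.round((np.radians(r[2])-p[2]),3))
d=np.load("topd.npy");h=atd("top",(259,166.5),d);print("handle",np.round(inv(h)*1e3,1),h[2])
print("home",p[:2]+Rz@[.02,.108]);print("axis",p[:2]+Rz@[-.03,-.1]); print("stage",ctrl.read_state()["tcp_pos"],ctrl.read_state()["eef_rot"])
for t in("candle_jar","gel_bottle","coaster_pile"):
    r=recognise("top",t)[0];print(t,np.round(atd("top",r["location"],d),3))
E
```

```text
press [ 0.56085316 -0.04853903 -0.10644724] [-1.7 -0.4 -0.5 -0.  -0.4 -0.7 -2.6  4.1  2.1 -5.2  5.1  1.5]
sq [  12.  -144.3]
disc [ 11.6 -57.7]
bar [-73.2 -57. ]
two [ -72.6 -143.8]
tip [-43.5 -56.9]
hub [-29.6 -99.2]
redspot [ 97.6 -75.5]
coaster ((0.5133649706840515, 0.03613732382655144), (0.08422169089317322, 0.08648689091205597), 87.83190155029297) press frame [-56.2  79.2] yaw rel 1.639
handle [ 66.5 107.2] 0.2508558930890088
home [0.59221456 0.05672474]
axis [ 0.52039833 -0.14478563]
stage [ 0.25598753 -0.54261672  0.23127183] [ 3.14148715e+00 -5.34821172e-05 -2.70075929e+00]
candle_jar [0.632 0.33  0.047]
gel_bottle [0.531 0.311 0.125]
coaster_pile [0.384 0.358 0.031]
```

Candidates for the coaster (top picture, 512x384 px):
- wooden square with white print on the bed, at (263,219)
- black square at (199,143)
- bare pile at (160,259)
- yellow box at (139,208)

I choose the one on the bed. The crop shows its wood rim and paper print. The press fit agrees with the given dimensions to within about 5 mm, and the dial reads about 0.48 rad.

```bash
cat >> h.py <<'E'
P=np.load("press.npy") if __import__("os").path.exists("press.npy") else None
def w(x,y):
    c,s=np.cos(P[2]),np.sin(P[2]); return np.array([P[0]+c*x-s*y,P[1]+s*x+c*y])
def plan(*pts):
    """pts: (press x mm, y mm, z mm, world yaw); all from the current pose"""
    s=ctrl.read_state(); T=R.from_euler('xyz',s["eef_rot"])
    print("t",round(s["t"],2),"F",np.round(s["wrist_force"],1))
    for x,y,z,yaw in pts:
        q=np.r_[w(x/1e3,y/1e3),z/1e3]; G=R.from_euler('xyz',[np.pi,0,yaw])
        print((x,y,z),np.round(T.inv().apply(q-s["tcp_pos"])*100,2),np.round((T.inv()*G).as_rotvec(),3),"world",np.round(q,3))
E
python3 -c "
from h import *
plan((-30,-100,150,-1.374),(-30,-100,53,-1.374))"
```

```text
t 0.95 F [-0.2 -0.2 -0.7]
(-30, -100, 150) [-40.88  24.7    8.13] [ 0.     0.    -1.327] world [ 0.52  -0.145  0.15 ]
(-30, -100, 53) [-40.88  24.7   17.83] [ 0.     0.    -1.327] world [ 0.52  -0.145  0.053]
```

Call:
move_arm(
  deltas=[
    [-40.9,24.7,3,0,0,-1.327,-1],
    [-40.9,24.7,3,0,0,-1.327,-1],
    [-40.9,24.7,3,0,0,-1.327,-1],
    [-40.9,24.7,3,0,0,-1.327,-1],
    [-40.9,24.7,3,0,0,-1.327,-1],
    [-40.9,24.7,8.1,0,0,-1.327,-1],
    [-40.9,24.7,8.1,0,0,-1.327,-1],
    [-40.9,24.7,8.1,0,0,-1.327,-1],
    [-40.9,24.7,8.1,0,0,-1.327,-1],
    [-40.9,24.7,8.1,0,0,-1.327,-1],
  ],
  squeeze=20,
)

```text
t: 1.95
tcp_pos: [0.5213, -0.1422, 0.1495]
eef_rot: [3.141, 0.0, -1.369]
wrist_force: [0.5, -0.4, -0.9]
finger_gap: 0.0854
finger_force: 0.0
```

```bash
python3 -c "
from h import *
plan((-30,-100,100,-1.374),(-30,-100,53,-1.374));print(ctrl.read_state()['joint_pos'])"
```

```text
t 1.95 F [ 0.5 -0.4 -0.9]
(-30, -100, 100) [0.24 0.14 4.94] [0.    0.    0.005] world [ 0.52  -0.145  0.1  ]
(-30, -100, 53) [0.24 0.14 9.64] [0.    0.    0.005] world [ 0.52  -0.145  0.053]
[ 1.05613604e-01 -1.13075730e-01 -2.12813299e-01 -4.70206100e-04
 -1.47130262e+00  9.65538479e-02]
```

Call:
move_arm(
  deltas=[
    [0.1,0.1,4,0,0,0,-1],
    [0.1,0.1,7,0,0,0,-1],
    [0.1,0.1,9.6,0,0,0,-1],
    [0.1,0.1,9.6,0,0,0,-1],
    [0.1,0.1,9.6,0,0,0,0.3],
    [0.1,0.1,9.6,0,0,0,0.6],
    [0.1,0.1,9.6,0,0,0,1],
    [0.1,0.1,9.6,0,0,0,1],
    [0.1,0.1,9.6,0,0,0,1],
    [0.1,0.1,9.6,0,0,0,1],
  ],
  squeeze=20,
)

```text
t: 2.95
tcp_pos: [0.5182, -0.1469, 0.0567]
eef_rot: [3.138, -0.001, -1.374]
wrist_force: [-11.5, 0.6, 11.1]
finger_gap: 0.0436
finger_force: 20.1
```

Call:
move_arm(
  deltas=[
    [0.1,0,-0.5,0,0,0.1,1],
    [0.1,0,-0.5,0,0,0.2,1],
    [0.1,0,-0.5,0,0,0.35,1],
    [0.1,0,-0.5,0,0,0.5,1],
    [0.1,0,-0.5,0,0,0.65,1],
    [0.1,0,-0.5,0,0,0.8,1],
    [0.1,0,-0.5,0,0,0.95,1],
    [0.1,0,-0.5,0,0,1.1,1],
    [0.1,0,-0.5,0,0,1.2,1],
    [0.1,0,-0.5,0,0,1.3,1],
  ],
)

```text
t: 3.95
tcp_pos: [0.5185, -0.147, 0.0572]
eef_rot: [3.139, -0.003, -2.679]
wrist_force: [1.6, -3.6, -12.8]
finger_gap: 0.0437
finger_force: 25.1
```

```bash
python3 - <<'E'
from h import *
im,d=read_camera("top");x=ctrl.read_state();print(x["joint_pos"],x["wrist_force"])
cv2.imwrite("pics/dial1.png",cv2.resize(im[150:270,210:370],(800,600),interpolation=cv2.INTER_CUBIC))
E
```

```text
[ 9.60689300e-02 -6.94394709e-02 -3.42251779e-01 -1.27116888e-03
 -1.30149651e+00 -1.20868971e+00] [  1.60415263  -4.36895724 -13.7237551 ]
```

View pics/dial1.png

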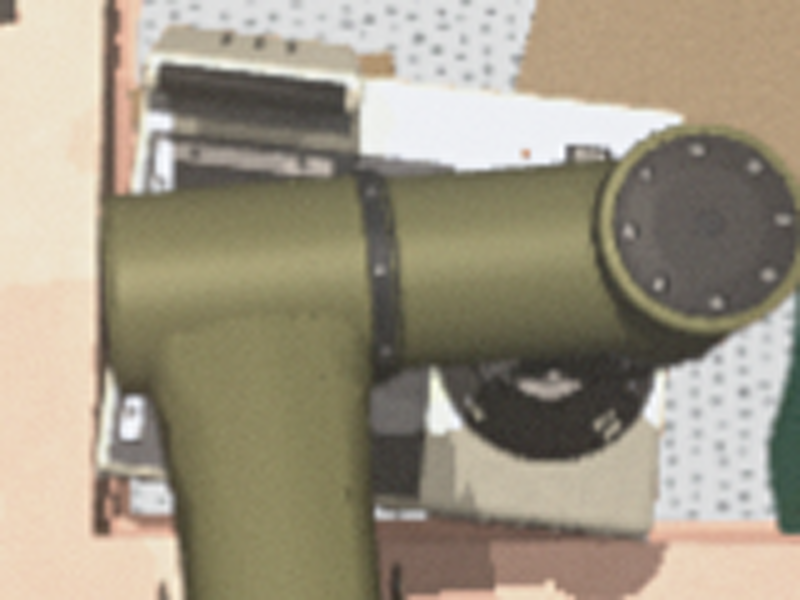

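The arm hides the dial here: only the knob's front edge shows at (545,380), and the wing is no longer on its left. The grip is holding, so I carry on turning.

Call:
move_arm(
  deltas=[
    [0,0,0.3,0,0,0.15,1],
    [0,0,0.3,0,0,0.3,1],
    [0,0,0.3,0,0,0.45,1],
    [0,0,0.3,0,0,0.6,1],
    [0,0,0.3,0,0,0.75,1],
    [0,0,0.3,0,0,0.9,1],
    [0,0,0.3,0,0,1.05,1],
    [0,0,0.3,0,0,1.2,1],
    [0,0,0.3,0,0,1.35,1],
    [0,0,0.3,0,0,1.355,1],
  ],
)

```text
t: 5.0
tcp_pos: [0.5186, -0.1477, 0.057]
eef_rot: [-3.139, -0.001, 2.251]
wrist_force: [-7.1, -2.8, -0.5]
finger_gap: 0.0433
finger_force: 26.3
```

Call:
move_arm(
  deltas=[
    [0,0,0,0,0,0,1],
    [0,0,0,0,0,0,0.2],
    [0,0,0,0,0,0,-1],
    [0,0,0,0,0,0,-1],
    [0,0,0,0,0,0,-1],
    [0,0,-4,0,0,0,-1],
    [0,0,-8,0,0,0,-1],
    [0,0,-10,0,0,0,-1],
  ],
)

```text
t: 5.8
tcp_pos: [0.5215, -0.1472, 0.1612]
eef_rot: [3.137, 0.005, 2.255]
wrist_force: [0.6, -0.4, -0.7]
finger_gap: 0.0854
finger_force: 0.0
```

```bash
python3 - <<'E'
from h import *
print(ctrl.read_state()["joint_pos"])
# push +y at coaster: shut fingers, tool y along press x -> yaw with tool y dir = yaw-90deg ; press x dir = P[2]
for yaw in (P[2]+np.pi/2-np.pi,): 
    plan((-56,-10,150,yaw),(-56,5,150,yaw),(-56,5,50,yaw));print(yaw)
E
```

```text
[ 9.71411046e-02 -1.17888442e-01 -1.96668746e-01  1.63073475e-03
 -1.48600963e+00 -2.55432379e+00]
t 5.8 F [ 0.6 -0.4 -0.7]
(-56, -10, 150) [8.44 4.63 1.1 ] [-0.003  0.007 -2.351] world [ 0.504 -0.053  0.15 ]
(-56, 5, 150) [9.49 5.7  1.09] [-0.003  0.007 -2.351] world [ 0.506 -0.038  0.15 ]
(-56, 5, 50) [ 9.54  5.66 11.09] [-0.003  0.007 -2.351] world [ 0.506 -0.038  0.05 ]
-1.677243568351419
```

Call:
move_arm(
  deltas=[
    [9.5,5.7,1,0,0,-2.35,0.6],
    [9.5,5.7,1,0,0,-2.35,0.6],
    [9.5,5.7,1,0,0,-2.35,0.6],
    [9.5,5.7,1,0,0,-2.35,0.6],
    [9.5,5.7,1,0,0,-2.35,0.6],
    [9.5,5.7,1,0,0,-2.35,0.6],
    [9.5,5.7,1,0,0,-2.35,0.6],
    [9.5,5.7,1,0,0,-2.35,0.6],
    [9.5,5.7,1,0,0,-2.35,0.6],
    [9.5,5.7,1,0,0,-2.35,0.6],
  ],
)

```text
t: 6.8
tcp_pos: [0.5045, -0.037, 0.1469]
eef_rot: [-3.141, 0.001, -2.522]
wrist_force: [-0.2, 0.1, 0.1]
finger_gap: 0.0169
finger_force: 0.0
```

```bash
python3 -c "
from h import *
plan((-56,5,150,-1.677),(-56,5,70,-1.677))"
```

```text
t 6.8 F [-0.2  0.1  0.1]
(-56, 5, 150) [-0.07 -0.12 -0.31] [-0.001  0.001 -0.845] world [ 0.506 -0.038  0.15 ]
(-56, 5, 70) [-0.06 -0.12  7.69] [-0.001  0.001 -0.845] world [ 0.506 -0.038  0.07 ]
```

Call:
move_arm(
  deltas=[
    [-0.1,-0.1,0,0,0,-0.845,0.6],
    [-0.1,-0.1,0,0,0,-0.845,0.6],
    [-0.1,-0.1,3,0,0,-0.845,0.6],
    [-0.1,-0.1,7.7,0,0,-0.845,0.6],
    [-0.1,-0.1,7.7,0,0,-0.845,0.6],
    [-0.1,-0.1,7.7,0,0,-0.845,0.6],
    [-0.1,-0.1,7.7,0,0,-0.845,0.6],
  ],
)

```text
t: 7.5
tcp_pos: [0.5058, -0.0373, 0.0696]
eef_rot: [-3.141, 0.0, -1.682]
wrist_force: [0.4, -0.3, 0.1]
finger_gap: 0.0169
finger_force: 0.0
```

```bash
python3 - <<'E'
from h import *
im,d=read_camera("top")
im2,d=read_camera("scene")
a=cv2.resize(im[150:270,210:370],(400,300),interpolation=cv2.INTER_CUBIC);b=cv2.resize(im2[150:270,210:370],(400,300),interpolation=cv2.INTER_CUBIC)
cv2.imwrite("pics/p2.png",np.hstack([a,b]))
plan((-56,5,49.5,-1.677),(-56,40,49.5,-1.677))
E
```

```text
t 7.6 F [-0.2 -0.1  0.6]
(-56, 5, 49.5) [0.04 0.02 2.04] [-0.001  0.001 -0.009] world [ 0.506 -0.038  0.05 ]
(-56, 40, 49.5) [-3.46  0.05  2.04] [-0.001  0.001 -0.009] world [ 0.509 -0.003  0.05 ]
```

View pics/p2.png

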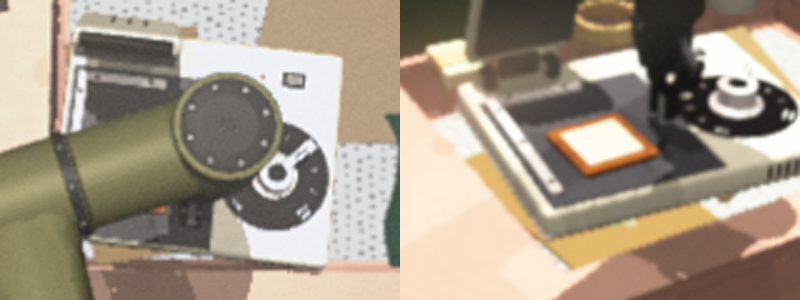

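Left half: the wing now points at the square mark, near (305,150). Right half: the shut fingers stand to the right of the coaster. Next I lower them and push left.

Call:
move_arm(
  deltas=[
    [0,0,1.5,0,0,0,0.6],
    [0,0,2.0,0,0,0,0.6],
    [-0.8,0,2.0,0,0,0,0.6],
    [-1.4,0,2.0,0,0,0,0.6],
    [-2.0,0,2.0,0,0,0,0.6],
    [-2.5,0,2.0,0,0,0,0.6],
    [-3.0,0,2.0,0,0,0,0.6],
    [-3.4,0,2.0,0,0,0,0.6],
    [-3.8,0,2.0,0,0,0,0.6],
    [-4.1,0,2.0,0,0,0,0.6],
  ],
)

```text
t: 8.6
tcp_pos: [0.5102, 0.0036, 0.0493]
eef_rot: [3.142, 0.0, -1.684]
wrist_force: [-0.3, -1.2, 0.1]
finger_gap: 0.0167
finger_force: 0.3
```

Call:
move_arm(
  deltas=[
    [-0.2,0,0,0,0,0,0.6],
    [-0.4,0,0,0,0,0,0.6],
    [-0.6,0,0,0,0,0,0.6],
    [-0.6,0,0,0,0,0,0.6],
  ],
)

```text
t: 9.0
tcp_pos: [0.5108, 0.0066, 0.0497]
eef_rot: [3.142, -0.005, -1.685]
wrist_force: [1.6, -11.3, -1.1]
finger_gap: 0.0173
finger_force: 5.5
```

```bash
python3 - <<'E'
from h import *
im2,d=read_camera("scene")
s=ctrl.read_state();v=np.array(s["tcp_pos"][:2])-P[:2];c,q=np.cos(P[2]),np.sin(P[2]);print("tcp press",c*v[0]+q*v[1],-q*v[0]+c*v[1],s["wrist_force"])
cv2.imwrite("pics/p3.png",cv2.resize(im2[160:250,230:350],(800,600),interpolation=cv2.INTER_CUBIC))
E
```

```text
tcp press -0.05562996769672573 0.04948354790851603 [  1.79123501 -12.17220266   0.11693158]
```

View pics/p3.png

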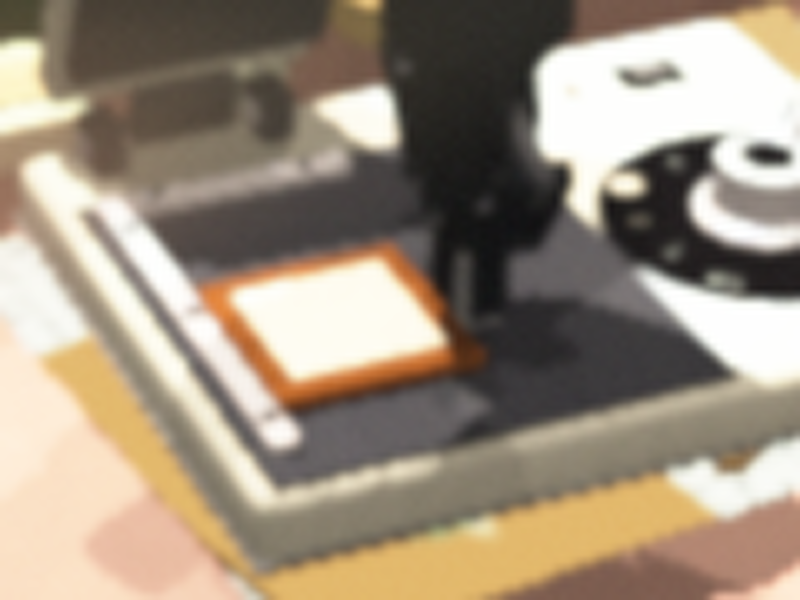

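The coaster's left side lies flush along the left stop, at about (250,320), and the 12 N reaction confirms it is bearing there. Now I go round to its front.

Call:
move_arm(
  deltas=[
    [1.0,0,0,0,0,0,0.5],
    [2.0,0,-2,0,0,0,0.5],
    [2.0,0,-5,0,0,0,0.5],
    [2.0,0,-5,0,0,-0.2,0.5],
    [2.0,0,-5,0,0,-0.35,0.5],
  ],
)

```text
t: 9.55
tcp_pos: [0.5092, -0.0105, 0.1006]
eef_rot: [-3.139, 0.001, -1.378]
wrist_force: [0.2, 0.3, -1.3]
finger_gap: 0.0213
finger_force: 0.0
```

```bash
python3 -c "
from h import *
plan((-128,106,100,P[2]),(-128,106,49.5,P[2]))"
```

```text
t 9.55 F [ 0.2  0.3 -1.3]
(-128, 106, 100) [-9.17  4.76  0.06] [-3.000e-03 -1.000e-03 -1.272e+00] world [0.445 0.07  0.1  ]
(-128, 106, 49.5) [-9.17  4.78  5.11] [-3.000e-03 -1.000e-03 -1.272e+00] world [0.445 0.07  0.05 ]
```

Call:
move_arm(
  deltas=[
    [-9.2,4.8,0,0,0,-1.272,0.5],
    [-9.2,4.8,0,0,0,-1.272,0.5],
    [-9.2,4.8,0,0,0,-1.272,0.5],
    [-9.2,4.8,0,0,0,-1.272,0.5],
    [-9.2,4.8,0,0,0,-1.272,0.5],
    [-9.2,4.8,0,0,0,-1.272,0.5],
    [-9.2,4.8,0,0,0,-1.272,0.5],
    [-9.2,4.8,0,0,0,-1.272,0.5],
    [-9.2,4.8,0,0,0,-1.272,0.5],
    [-9.2,4.8,0,0,0,-1.272,0.5],
  ],
)

```text
t: 10.55
tcp_pos: [0.4443, 0.0709, 0.0994]
eef_rot: [-3.141, -0.0, -0.111]
wrist_force: [-0.8, -0.0, -0.7]
finger_gap: 0.0213
finger_force: 0.0
```

```bash
python3 -c "
from h import *
plan((-128,106,49.5,P[2]),(-37,106,49.5,P[2]))"
```

```text
t 10.55 F [-0.8 -0.  -0.7]
(-128, 106, 49.5) [0.06 0.04 4.99] [-0.001 -0.    -0.005] world [0.445 0.07  0.05 ]
(-37, 106, 49.5) [ 9.16 -0.    4.99] [-0.001 -0.    -0.005] world [0.535 0.061 0.05 ]
```

Call:
move_arm(
  deltas=[
    [0,0,3,0,0,-0.005,0.5],
    [0,0,4.9,0,0,-0.005,0.5],
    [0.8,0,5.0,0,0,-0.005,0.5],
    [1.6,0,5.0,0,0,-0.005,0.5],
    [2.4,0,5.0,0,0,-0.005,0.5],
    [3.2,0,5.0,0,0,-0.005,0.5],
    [4.0,0,5.0,0,0,-0.005,0.5],
    [4.8,0,5.0,0,0,-0.005,0.5],
    [5.6,0,5.0,0,0,-0.005,0.5],
    [6.4,0,5.0,0,0,-0.005,0.5],
  ],
)

```text
t: 11.55
tcp_pos: [0.5086, 0.0636, 0.0493]
eef_rot: [-3.142, 0.0, -0.107]
wrist_force: [-0.6, 1.5, 2.4]
finger_gap: 0.0213
finger_force: 0.6
```

Call:
move_arm(
  deltas=[
    [0.6,0,0,0,0,0,0.5],
    [1.2,0,0,0,0,0,0.5],
    [1.7,0,0,0,0,0,0.5],
    [2.1,0,0,0,0,0,0.5],
    [2.5,0,0,0,0,0,0.5],
  ],
)

```text
t: 12.05
tcp_pos: [0.533, 0.061, 0.0492]
eef_rot: [-3.141, 0.0, -0.107]
wrist_force: [-0.2, -1.1, 0.7]
finger_gap: 0.0216
finger_force: 0.3
```

```bash
python3 - <<'E'
from h import *
plan((-37,106,49.5,P[2]))
E
```

```text
t 12.05 F [-0.2 -1.1  0.7]
(-37, 106, 49.5) [ 0.23 -0.   -0.03] [-0.  0. -0.] world [0.535 0.061 0.05 ]
```

Call:
move_arm(
  deltas=[
    [0.2,0,0,0,0,0,0.5],
    [0.4,0,0,0,0,0,0.5],
    [0.5,0,0,0,0,0,0.5],
    [0.5,0,0,0,0,0,0.5],
  ],
)

```text
t: 12.45
tcp_pos: [0.5348, 0.0608, 0.0491]
eef_rot: [3.141, 0.007, -0.106]
wrist_force: [-16.7, 2.8, 10.6]
finger_gap: 0.0213
finger_force: 8.5
```

Call:
move_arm(
  deltas=[
    [-2,0,0,0,0,0,0.8],
    [-4,0,-3,0,0,0,1],
    [-4,-6,-10,0,0,0,1],
    [-4,-12,-14,0,0,0,1],
    [-4,-17,-16,0,0,0,1],
    [-4,-20,-18,0,0,0,1],
    [-4,-20,-18,0,0,0,1],
  ],
)

```text
t: 13.15
tcp_pos: [0.5191, 0.2638, 0.2299]
eef_rot: [-3.141, -0.001, -0.107]
wrist_force: [0.9, -0.4, -0.7]
finger_gap: -0.0001
finger_force: 0.0
```

```bash
python3 - <<'E'
from h import *
a,d=read_camera("scene");b,db=read_camera("top")
cv2.imwrite("pics/p4.png",np.hstack([cv2.resize(a[150:240,220:310],(400,400),interpolation=cv2.INTER_CUBIC),cv2.resize(b[150:270,210:330],(400,400),interpolation=cv2.INTER_CUBIC)]))
s=ctrl.read_state();print(s["tcp_pos"],s["eef_rot"])
c,q=np.cos(P[2]),np.sin(P[2])
def inv(W): v=W[:2]-P[:2]; return np.array([c*v[0]+q*v[1],-q*v[0]+c*v[1]])
for n,im,r in(("scene",a,(150,240,220,310)),("top",b,(170,240,225,300))):
    hsv=cv2.cvtColor(im[r[0]:r[1],r[2]:r[3]],cv2.COLOR_BGR2HSV);m=((hsv[...,1]>130)&(hsv[...,0]<20)&(hsv[...,2]>60)).astype(np.uint8)
    k,l,st,_=cv2.connectedComponentsWithStats(m);i=1+np.argmax(st[1:,4])
    pts=np.argwhere(l==i)[:,::-1]+[r[2],r[0]]
    W=np.array([inv(atz(n,p,.055)) for p in pts.astype(float)],np.float32);rr=cv2.minAreaRect(W);print(n,len(pts),rr)
E
```

```text
[0.52012978 0.26651556 0.23159461] [-3.13794588 -0.00405671 -0.10322834]
scene 167 ((0.011425141245126724, 0.10361509770154953), (0.08850836008787155, 0.09042984247207642), 89.58509826660156)
top 100 ((-0.0003313720226287842, 0.10620422661304474), (0.08478349447250366, 0.05383109673857689), 85.9278335571289)
```

View pics/p4.png

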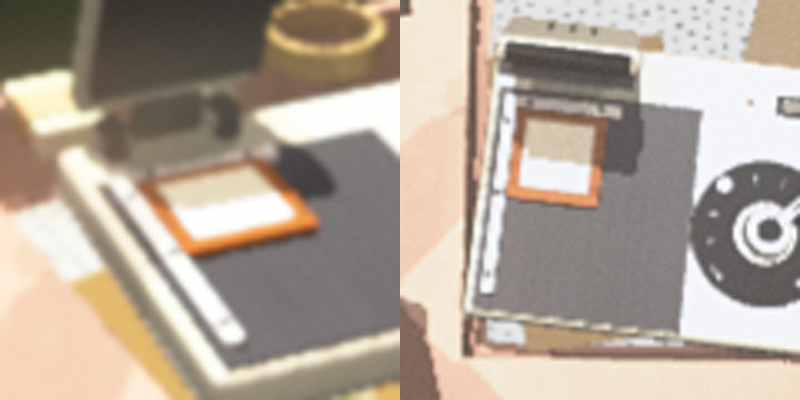

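Left: the coaster sits in the corner, touching the left stop at about (165,215) and the back stop at about (220,165). Right (top view): the same. Its front edge measures x ≈ -27 mm, so its centre is about (18,106), against home at (20,108). The lid comes next, at θ≈1.17, with the bar at press (69,107,242).

```bash
python3 -c "
from h import *
plan((60,107,300,P[2]),(112,107,300,P[2]))"
```

```text
t 13.25 F [ 0.7 -0.6 -0.1]
(60, 107, 300) [13.36 20.21 -6.86] [-0.004 -0.004  0.003] world [0.632 0.051 0.3  ]
(112, 107, 300) [18.56 20.23 -6.84] [-0.004 -0.004  0.003] world [0.684 0.046 0.3  ]
```

Call:
move_arm(
  deltas=[
    [0,0,-7,0,0,0,1],
    [0,2,-7,0,0,0,1],
    [6,8,-7,0,0,0,1],
    [10,14,-7,0,0,0,1],
    [13,20.2,-7,0,0,0,1],
    [16,20.2,-7,0,0,0,1],
    [18.5,20.2,-7,0,0,0,1],
    [18.5,20.2,-7,0,0,0,1],
    [18.5,20.2,-7,0,0,0,1],
  ],
)

```text
t: 14.15
tcp_pos: [0.6827, 0.0391, 0.2954]
eef_rot: [3.14, 0.004, -0.11]
wrist_force: [-0.7, 1.0, -0.1]
finger_gap: -0.0001
finger_force: 0.0
```

```bash
python3 -c "
from h import *
plan((108,107,238,P[2]),(88,107,238,P[2]))"
```

```text
t 14.15 F [-0.7  1.  -0.1]
(108, 107, 238) [-0.37 -0.7   5.74] [ 0.001  0.004 -0.004] world [0.68  0.046 0.238]
(88, 107, 238) [-2.37 -0.69  5.75] [ 0.001  0.004 -0.004] world [0.66  0.049 0.238]
```

Call:
move_arm(
  deltas=[
    [-0.3,-0.7,3,0,0,0,1],
    [-0.3,-0.7,5.7,0,0,0,1],
    [-0.3,-0.7,5.7,0,0,0,1],
    [-1.3,-0.7,5.7,0,0,0,1],
    [-2.3,-0.7,5.7,0,0,0,1],
    [-3.3,-0.7,5.9,0,0,0,1],
    [-4.5,-0.7,6.2,0,0,0,1],
    [-5.6,-0.7,6.6,0,0,0,1],
  ],
)

```text
t: 14.95
tcp_pos: [0.6269, 0.0545, 0.2352]
eef_rot: [-3.141, -0.005, -0.107]
wrist_force: [2.6, 0.3, 1.1]
finger_gap: 0.0001
finger_force: 1.0
```

```bash
python3 - <<'E'
from h import *
a,d=read_camera("scene")
cv2.imwrite("pics/p5.png",cv2.resize(a[70:230,180:390],(800,600),interpolation=cv2.INTER_CUBIC))
plan((20,107,211,P[2]),(-12,107,188,P[2]),(-39,107,159,P[2]),(-59,107,126,P[2]),(-72,107,90,P[2]))
E
```

```text
t 15.0 F [1.8 0.5 0.6]
(20, 107, 211) [-3.35  0.26  2.37] [-0.001 -0.003  0.   ] world [0.592 0.056 0.211]
(-12, 107, 188) [-6.56  0.27  4.66] [-0.001 -0.003  0.   ] world [0.56  0.059 0.188]
(-39, 107, 159) [-9.27  0.27  7.55] [-0.001 -0.003  0.   ] world [0.533 0.062 0.159]
(-59, 107, 126) [-11.28   0.27  10.84] [-0.001 -0.003  0.   ] world [0.514 0.064 0.126]
(-72, 107, 90) [-12.59   0.28  14.44] [-0.001 -0.003  0.   ] world [0.501 0.066 0.09 ]
```

View pics/p5.png

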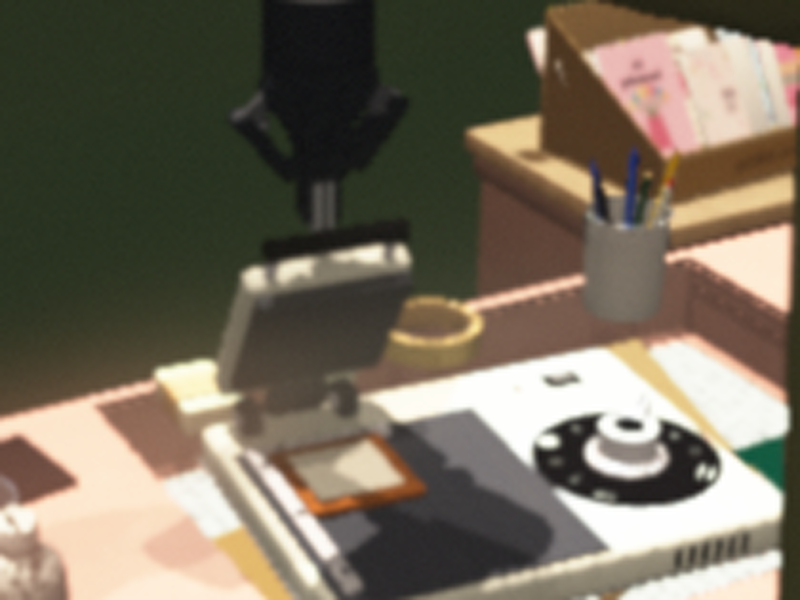

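The fingers stand behind the bar at (330,220). The lid has come forward with them, so I follow the arc down.

Call:
move_arm(
  deltas=[
    [-1.2,0.2,1.0,0,0,0,1],
    [-2.3,0.2,1.8,0,0,0,1],
    [-3.4,0.2,2.4,0,0,0,1],
    [-4.5,0.2,3.2,0,0,0,1],
    [-5.6,0.2,4.0,0,0,0,1],
    [-6.6,0.2,4.8,0,0,0,1],
    [-7.6,0.2,5.8,0,0,0,1],
    [-8.5,0.2,6.7,0,0,0,1],
    [-9.3,0.2,7.6,0,0,0,1],
    [-9.8,0.2,8.4,0,0,0,1],
  ],
)

```text
t: 16.0
tcp_pos: [0.5293, 0.0631, 0.1501]
eef_rot: [-3.141, -0.003, -0.106]
wrist_force: [1.1, -0.4, 1.6]
finger_gap: -0.0003
finger_force: 0.7
```

Call:
move_arm(
  deltas=[
    [-0.5,0,0.9,0,0,0,1],
    [-1.0,0,1.8,0,0,0,1],
    [-1.5,0,2.7,0,0,0,1],
    [-1.9,0,3.6,0,0,0,1],
    [-2.3,0,4.4,0,0,0,1],
    [-2.6,0,5.0,0,0,0,1],
  ],
)

```text
t: 16.6
tcp_pos: [0.5025, 0.0656, 0.0973]
eef_rot: [3.141, 0.001, -0.107]
wrist_force: [0.4, -0.9, 1.5]
finger_gap: -0.0007
finger_force: 0.5
```

```bash
python3 - <<'E'
from h import *
plan((-72,107,90,P[2]))
E
```

```text
t 16.6 F [ 0.4 -0.9  1.5]
(-72, 107, 90) [-0.18  0.03  0.73] [ 0.     0.001 -0.   ] world [0.501 0.066 0.09 ]
```

Call:
move_arm(
  deltas=[
    [-0.2,0,0.4,0,0,0,1],
    [-0.2,0,0.7,0,0,0,1],
    [-0.2,0,1.0,0,0,0,1],
    [-0.2,0,1.2,0,0,0,1],
    [-0.2,0,1.2,0,0,0,1],
  ],
)

```text
t: 17.1
tcp_pos: [0.501, 0.0659, 0.0898]
eef_rot: [3.141, -0.001, -0.106]
wrist_force: [-12.5, 0.8, 18.9]
finger_gap: -0.0001
finger_force: 9.7
```

The stop at z 0.090 with 19 N matches a shut lid. I retract and check.

Call:
move_arm(
  deltas=[
    [-0.2,0,0.3,0,0,0,1],
    [-0.2,0,-4,0,0,0,1],
    [-0.2,0,-9,0,0,0,1],
    [-5,5,-14,0,0,0,1],
    [-8,10,-16,0,0,0,1],
    [-10,15,-16,0,0,0,1],
    [-12,20,-16,0,0,0,1],
    [-14,25,-16,0,0,0,1],
    [-16,30,-16,0,0,0,1],
    [-18,34,-16,0,0,0,1],
  ],
)

```text
t: 18.1
tcp_pos: [0.311, -0.2095, 0.2461]
eef_rot: [-3.141, -0.002, -0.106]
wrist_force: [1.9, 0.1, -0.5]
finger_gap: -0.0001
finger_force: 0.0
```

Call:
move_arm(
  deltas=[
    [-3,5,0,0,0,0,1],
    [-5,10,0,0,0,0,1],
    [-6,14,0,0,0,0,1],
    [-6,14,0,0,0,0,1],
    [-6,14,0,0,0,0,1],
    [-6,14,0,0,0,0,1],
  ],
)

```text
t: 18.7
tcp_pos: [0.2379, -0.3406, 0.2456]
eef_rot: [-3.141, 0.0, -0.106]
wrist_force: [0.5, 0.2, 0.8]
finger_gap: -0.0001
finger_force: 0.0
```

```bash
python3 - <<'E'
from h import *
a,d=read_camera("top")
cv2.imwrite("pics/p6.png",cv2.resize(a[150:270,210:370],(800,600),interpolation=cv2.INTER_CUBIC))
for t in("lid_handle","pointer_tip","dial_axis","square_mark"):
    for r in spot_point("top",t)[:1]: print(t,np.round(r["location"],1),round(r["confidence"],2),np.round(atd("top",r["location"],d),3))
h=proj("top",np.r_[w(-.072,.107),.09])[0];print("handle expect",h,atd("top",h,d))
for x,y in((-.02,.107),(.05,.107),(.05,.06),(.05,.15)): print("lid z",atd("top",proj("top",np.r_[w(x,y),.09])[0],d)[2])
print(ctrl.read_state()["tcp_pos"])
E
```

```text
lid_handle [251.3 224.2] 0.96 [0.498 0.071 0.09 ]
pointer_tip [335.1 210. ] 0.83 [ 0.552 -0.198  0.045]
dial_axis [318.7 219.2] 0.66 [ 0.518 -0.14   0.075]
square_mark [332.3 209.9] 0.97 [ 0.548 -0.183  0.074]
handle expect [253.21888025 223.23126281] [0.50046667 0.06549914 0.09138517]
lid z 0.09097717897474844
lid z 0.08924853969522228
lid z 0.09077161355324037
lid z 0.09057251845974612
[ 0.23845073 -0.34015873  0.24591284]
```

View pics/p6.png

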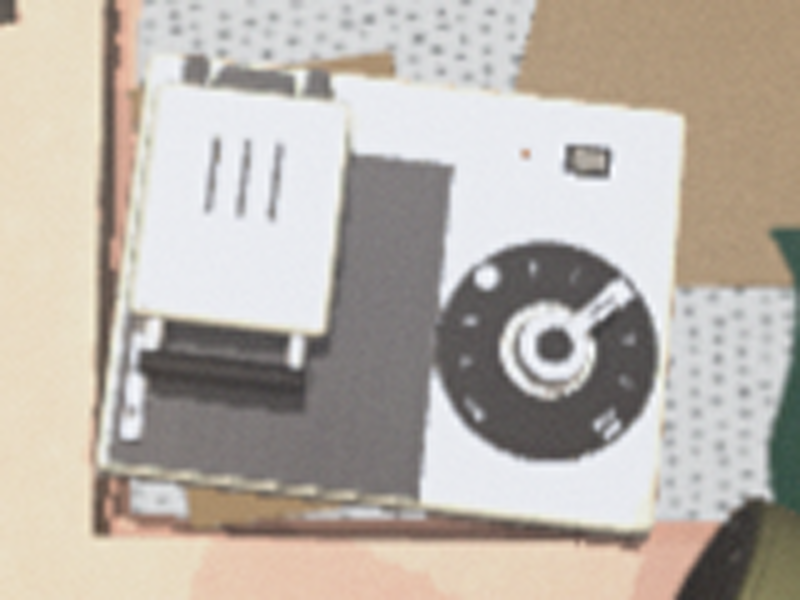

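Lid shut: its top is flat at z≈0.090 and the bar is at (222,367). The wing lies over the square mark at about (612,300). One numeric check of the dial angle remains.

```bash
python3 - <<'E'
from h import *
a,_=read_camera("top");g=cv2.cvtColor(a,cv2.COLOR_BGR2GRAY).astype(np.float32)
r=np.linspace(.030,.046,17);T=np.arange(2.5,3.8,.02)
pr=[]
for t in T:
    b=3*np.pi/4-t
    X=np.array([np.r_[w(-.03+q*np.cos(b),-.1+q*np.sin(b)),.074] for q in r]);p=proj("top",X).astype(np.float32)
    pr.append(cv2.remap(g,p[:,:1],p[:,1:],cv2.INTER_LINEAR).mean())
pr=np.array(pr);wt=np.clip(pr-110,0,None);print(list(zip(np.round(T,2),pr.astype(int)))[12:52:2],"centroid",(T*wt).sum()/wt.sum())
E
```

```text
[(np.float64(2.74), np.int64(85)), (np.float64(2.78), np.int64(84)), (np.float64(2.82), np.int64(83)), (np.float64(2.86), np.int64(85)), (np.float64(2.9), np.int64(94)), (np.float64(2.94), np.int64(115)), (np.float64(2.98), np.int64(151)), (np.float64(3.02), np.int64(188)), (np.float64(3.06), np.int64(206)), (np.float64(3.1), np.int64(198)), (np.float64(3.14), np.int64(185)), (np.float64(3.18), np.int64(189)), (np.float64(3.22), np.int64(203)), (np.float64(3.26), np.int64(202)), (np.float64(3.3), np.int64(171)), (np.float64(3.34), np.int64(128)), (np.float64(3.38), np.int64(95)), (np.float64(3.42), np.int64(78)), (np.float64(3.46), np.int64(73)), (np.float64(3.5), np.int64(74))] centroid 3.1483787177296576
```

The wing's centroid is at 3.148 rad, with the black line at about 3.145, so I hand the job in.

```bash
python3 -c "
from bench import ticket
print(ticket.close_job())"
```

```text
the job is handed in; nothing more can be done
None
```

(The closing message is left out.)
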